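# Re-rack the craft rings on the sizing cone and set the size sign

### The job

Customers have left wooden craft rings lying about the counter and two on the sizing cone in the wrong order, the larger one held up by the smaller. Put every ring back on the stepped cone, each slid down until it stops level on the step of its own size, and set the sign's thumbwheel to the smallest size we still have, that is, the number of the highest step that then carries a ring (steps count 1 at the top to 5 at the bottom). Leave the other goods where they are.

Things in the scene. Friction and masses are not known exactly. Their poses are not given: they have to be found in the camera images.
- cone_foot (a point): centre of the underside of the fixed sizing cone, z up along its axis: turned wood, 80 mm tall, on a dark foot 94 mm across, 14 mm thick. Five round steps, 1 (top) to 5 (bottom), marked with as many white dots. A ring stopped on step 1, 2, 3, 4 or 5 has its underside 74, 63, 52, 41 or 30 mm above this point, resting on a flat shoulder
- cone_tip (a point): centre of the sizing cone's flat top, 80 mm above its foot (top edge stepped in to 17 mm across). The steps are round and straight, 21, 28, 35, 42 and 49 mm across from step 1 to step 5, each 3 mm less than the bore of the ring that belongs there; the shoulder below each widens by 7 mm, so larger rings pass on down and smaller ones stop higher up
- size_sign: fixed counter sign: wooden block 78 x 104 x 34 mm, a card standing along its back (+x) edge (40 mm behind the wheel, top 102 mm up), a black ridged thumbwheel sticking up in the middle between two half-round dark cheeks of 22.5 mm radius. Origin: on the table right below the wheel's axle, which is 34 mm up; x points from the wheel to the card, the axle lies along y
- wheel_hub (a point): middle of the thumbwheel's axle; wheel 60 mm across over its ridges, 17 mm wide, its top 30 mm above this point, 64 mm above the table. Turns with the wheel: its z axis points up at number 1 and along the sign's +x at number 5
- size_wheel (a joint): thumbwheel, rad: 0, 0.393, 0.785, 1.178, 1.571 show number 1, 2, 3, 4, 5. It clicks into each stop (12 mm apart along the rim; about 1 N at the rim to leave one) and ends just past 1 and 5. It grows as the top of the rim is pushed towards the card, falls as it is drawn away from it. A white line across the rim points at the row of 1 to 5 white dots on the left cheek
- ring_a_mid (a point): middle of a plain light wooden craft ring, 37 mm outside, 24 mm bore, 9 mm high, 20 g, z along its axis (half-way up, 4.5 mm above its underside); lies flat on the table at the start, or is absent. It can be gripped across its outside
- ring_b_mid (a point): middle of a plain light wooden craft ring, 44 mm outside, 31 mm bore, 9 mm high, 20 g, z along its axis (half-way up, 4.5 mm above its underside); lies flat on the table at the start, or is absent. It can be gripped across its outside
- ring_c_mid (a point): middle of a plain light wooden craft ring, 51 mm outside, 38 mm bore, 9 mm high, 20 g, z along its axis (half-way up, 4.5 mm above its underside); at the start on its own step of the cone. It can be gripped across its outside
- ring_d_mid (a point): middle of a plain light wooden craft ring, 58 mm outside, 45 mm bore, 9 mm high, 20 g, z along its axis (half-way up, 4.5 mm above its underside); at the start lying on top of the 51 mm ring, round the cone, where it does not belong. It can be gripped across its outside
- ring_e_mid (a point): middle of a plain light wooden craft ring, 65 mm outside, 52 mm bore, 9 mm high, 20 g, z along its axis (half-way up, 4.5 mm above its underside); lies flat on the table at the start, or is absent. It can be gripped across its outside
- card_deck_0: card deck in a tuck box, 66 x 98 x 30 mm, a bystander to leave alone; origin at the centre of its underside
- tag_pack: flat pack of tags, 88 x 62 x 14 mm, a bystander to leave alone; origin at the centre of its underside

How it is judged:
On the way:
1. every ring there is sits level on its own step of the cone (z of ring_a_mid in the frame of cone_foot between 0.075 and 0.082 m and horizontal distance between each of ring_a_mid, ring_b_mid, ring_c_mid, ring_d_mid, ring_e_mid and cone_foot below 0.004 m and angle between each of ring_a_mid, ring_b_mid, ring_c_mid, ring_d_mid, ring_e_mid's own z axis and vertical below 0.14 rad and z of ring_b_mid in the frame of cone_foot between 0.064 and 0.071 m and z of ring_c_mid in the frame of cone_foot between 0.053 and 0.06 m and z of ring_d_mid in the frame of cone_foot between 0.042 and 0.049 m and z of ring_e_mid in the frame of cone_foot between 0.031 and 0.038 m), for 0.2 s.
At the end, for the whole second after the job is handed in: every ring present rests on its own step: its height within 3.5 mm of the stop, centred on the cone within 4 mm, level within 8 degrees; the wheel rests within 0.12 rad of the stop whose number is the smallest size present (all of step 1 and (value of joint size_wheel between -0.12 and 0.12 rad or value of joint size_wheel between 0.2727 and 0.5127 rad or value of joint size_wheel between 0.6654 and 0.9054 rad or value of joint size_wheel between 1.0581 and 1.2981 rad or value of joint size_wheel between 1.4508 and 1.6908 rad) and angle between the z axis of wheel_hub and the z axis of ring_a_mid, either way round below 0.19 rad and (height (world z) of ring_a_mid above -5 m or not (value of joint size_wheel between -0.16 and 0.16 rad)) and angle between the z axis of wheel_hub and the z axis of ring_b_mid, either way round below 0.5827 rad and (height (world z) of ring_b_mid above -5 m or not (value of joint size_wheel between 0.2327 and 0.5527 rad)) and angle between the z axis of wheel_hub and the z axis of ring_c_mid, either way round below 0.9754 rad and (height (world z) of ring_c_mid above -5 m or not (value of joint size_wheel between 0.6254 and 0.9454 rad)) and angle between the z axis of wheel_hub and the z axis of ring_d_mid, either way round below 1.3681 rad and (height (world z) of ring_d_mid above -5 m or not (value of joint size_wheel between 1.0181 and 1.3381 rad)) and angle between the z axis of wheel_hub and the z axis of ring_e_mid, either way round below 1.7608 rad and (height (world z) of ring_e_mid above -5 m or not (value of joint size_wheel between 1.4108 and 1.7308 rad))); the robot touches nothing.
It fails at once if the blue card deck or the flat pack of tags is moved more than 3 cm (distance of any of card_deck_0, tag_pack from where it was at the start of the episode above 0.03 m).
Of ring_a, ring_b, ring_e only 1 to 2 are there at a start; the rules pass over those that are not, and their reading is None.
At some moment in a run one of ring_a, ring_b, ring_c, ring_d, ring_e may be knocked a few centimetres aside while the robot is not near it.
Once in a run the grip may slacken for a moment while it holds something.
It also fails if it takes over 192 s, if anything falls off the work surface, if the arm or the gripper's body presses on something with over 40 N, if the wrist force passes 120 N, or if a joint passes its speed limit or range.

### The arm

A 6-joint arm with a two-finger parallel gripper is mounted at the origin on a cart in front of the work surface, level with it; the furniture and walls round the work are solid. World frame = base frame: x ahead of the robot, y to its left, z up, the work surface at z = 0. Lengths are in m, angles in rad, forces in N, time in s.
With the tool pointing down it reaches from about 0.275 to 0.775 m from the base axis. Payload 14.6 kg.
Tool frame: the origin (TCP) lies midway between the tips of the shut fingers; the grasp point (between the pads) lies 19 mm behind it; z points along the fingers, y is the line along which they close (so a half turn about z gives the same grasp; the last joint's range is limited). The gripper opens to 85 mm and grips with 20 to 120 N. Pads are 22 mm wide; open, the fingers measure 114 mm over their backs; the gripper's body (76 mm by 85 mm) begins 54 mm behind the grasp point. The pads swing forward as they close: fully open they stand 13 mm farther back than shut.
Start: joints at [-1.324, 0.263, -0.048, 1.259, 0, 1.415], TCP at [0.205, -0.483, 0.231] pointing down, gripper open.
Joint ranges: [-2.65, 2.65], [-0.89, 1.7], [-1.18, 1.37], [-2.13, 2.11], [-1.35, 1.29], [-3.14, 3.14]. Speed limits (rad/s): [1.89, 1.89, 2.57, 2.79, 3.14, 3.14].

### API

Orientations are given as a rotation vector (axis times angle).
In Python, from station import env gives the robot as it stands.
- The arm moves only by the tool servo_tool, never from a script. Its argument "commands" is a list of rows, each a list of 2 entries, a list of its own where there are three numbers: the shift along the tool's x, y, z in mm, then the turn about the tool's z in rad. A call has 1 to 5 rows; each row shifts and turns the commanded pose from where the row before left it, along the tool's axes as they then stand; what a row does not reach is not made up. A row lasts 1/8 s, in which the tool goes at most 62.5 mm and 10.7 degrees, less where a joint would pass 70% of its speed; a pose out of reach is approached as far as the arm can. A call is refused whole if a number of a shift passes 62.5 or a number of a turn 0.188, either way. A call with a gripper value outside its range is refused whole. "gripper" is the opening, from 0 (shut) to 1 (fully open), set as the call begins (left out, the last holds). The fingers move at their own pace and stop on an object; "newtons" is the grip in N (left out, the last holds). Time passes only in rows, so rows that do not move let the fingers close. It gives the time, the measured TCP pose, the force, the opening and the grip force at its end, in the units of the state.
- env.observe(): the state, without advancing time (a new reading comes with each control period).
- env.capture(name): name is "scene" or "top" or "wrist"; returns a dict with "frame" (384x512x3 uint8, red, green, blue), "depth" (384x512 float32, m along the optical axis (not along the pixel's ray), 0 where there is no reading), "fx", "fy", "cx", "cy" (pixels), "k1" (the pictures are not rectified: a ray, as slopes to the right and down, at radius r is drawn at 1 + k1 r^2 times it, then the intrinsics apply), "R" (3x3) and "t" (3): a world point X has camera coordinates R X + t. Camera axes: x right, y down, z forward; pixel columns grow to the right and rows downward; lengths in m; the calibration is good to about 2 mm. A picture is of the moment at which its call begins.
- env.job_done(): hands the job in; it is judged then, once.
The state is a dict: "t": time; "q": joint angles; "qd": joint speeds; "joint_efforts": joint torques, N m; "ee_pos": TCP position; "tool_rot": TCP orientation; "force": force on the tool from outside, world axes, zero at the start; "moment": the same for the moment, N m; "gripper_width": opening from 0.0 (shut) to 1.0 (fully open); "gripper_force": force on a finger pad.
Only numpy, scipy, OpenCV 4.12 (cv2) and the standard library are available. Lean on these libraries where they do the work, as an engineer would, in place of code of your own. Each camera call takes 0.05 s, during which the arm holds its last target. There are 200 camera calls.

## Working session

There is one attempt and no reset: what is moved stays moved. The work goes in short steps, Python scripts to look and compute and a tool call to move; the robot and the scene stay as the last step left them, time stands still between calls to the robot, and variables do not carry over. Pictures are saved under pics/ and viewed, at most 14 in all, crops included, and the job is handed in when it is done.

Besides the shell and the picture viewer there is one more tool, called after "Call:" as a command line: name --argument value ..., lists and objects as JSON in quotes. servo_tool: Moves the arm, as the interface text tells. Its arguments: {"type":"object","properties":{"commands":{"type":"array","items":{"type":"array"}},"gripper":{"type":"number"},"newtons":{"type":"number"}},"required":["commands"]}

```bash
ls; mkdir -p pics; cat > h.py <<'E'
import numpy as np, cv2
from station import env
from scipy.spatial.transform import Rotation as Ro
def cap(n,name=None):
    c=env.capture(n)
    if name: cv2.imwrite(f'pics/{name}.png',cv2.cvtColor(c['frame'],cv2.COLOR_RGB2BGR))
    return c
def cloud(c):
    h,w=c['depth'].shape; v,u=np.mgrid[0:h,0:w].astype(float)
    K=np.array([[c['fx'],0,c['cx']],[0,c['fy'],c['cy']],[0,0,1]])
    p=np.stack([u,v],-1).reshape(-1,1,2)
    s=cv2.undistortPoints(p,K,np.array([c['k1'],0,0,0.])).reshape(h,w,2)
    d=c['depth']; X=np.dstack([s*d[...,None],d])
    W=(X-np.array(c['t']))@np.array(c['R'])
    W[d==0]=np.nan
    return W
E
python3 - <<'E'
from h import *
s=env.observe(); print(s)
a=cap('top','top0'); b=cap('scene','scene0')
import pickle; pickle.dump((a,b),open('c0.pkl','wb'))
im=np.hstack([cv2.imread('pics/top0.png')]); 
E
```

```text
pics
{'t': 0.0, 'q': array([-1.32432173e+00,  2.63514535e-01, -4.89068397e-02,  1.25940588e+00,
        1.54199678e-05,  1.41549573e+00]), 'qd': array([ 1.14341752e-03,  6.99370422e-04,  1.12251885e-03, -4.43747475e-06,
       -3.35661114e-04, -1.63075227e-04]), 'joint_efforts': array([ 2.83877183e-03, -6.37610149e+01,  3.84572446e+01,  1.36281329e-02,
       -4.23880272e-05, -8.64116885e-06]), 'ee_pos': array([ 0.2052368 , -0.4829357 ,  0.23084049]), 'tool_rot': array([-3.07740493e+00, -6.26665103e-01,  4.95842793e-05]), 'force': array([ 0.25220413,  0.86753775, -0.656594  ]), 'moment': array([0.06207955, 0.01271524, 0.0048253 ]), 'gripper_force': 0.0, 'gripper_width': 0.9976956171379461}
```

View pics/top0.png

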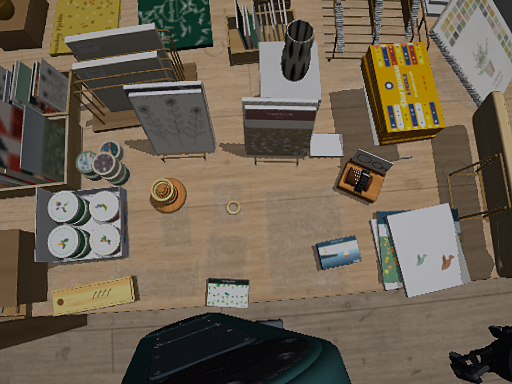

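View pics/scene0.png

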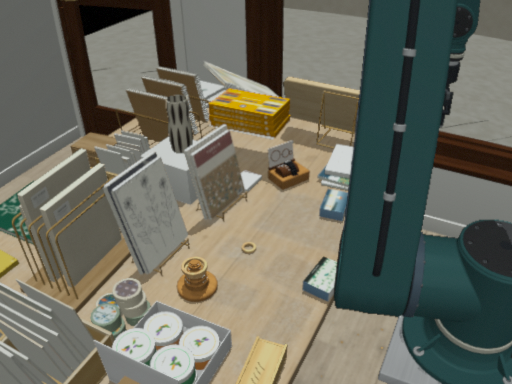

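The top view shows the cone at about (168,194), one loose ring at (233,208), the sign at (362,178), the deck at (338,252) and the tags at (228,292). I'll measure these.

```bash
python3 - <<'E'
from h import *
import pickle
a,b=pickle.load(open('c0.pkl','rb'))
W=cloud(a); np.set_printoptions(precision=4,suppress=True)
print(a['fx'],-np.array(a['R']).T@a['t'])
for n,(u,v) in dict(cone=(168,188),ring=(233,208),sign=(360,180),deck=(338,252),tags=(228,292)).items(): print(n,W[v,u])
# loose rings: height 5-13mm
m=(W[...,2]>.0055)&(W[...,2]<.013)
n,l,st,ce=cv2.connectedComponentsWithStats(m.astype(np.uint8))
for i in range(1,n):
    if st[i,4]>25:
        P=W[l==i]; lo,hi=np.percentile(P,[2,98],axis=0); 
        print(ce[i],st[i,4],lo,hi)
# cone slices
c=W[188,168]
P=W[165:220,140:200].reshape(-1,3)
for lo,hi in [(.003,.02),(.025,.045),(.045,.058),(.058,.063),(.063,.075),(.075,.09)]:
    q=P[(P[:,2]>lo)&(P[:,2]<hi)]; 
    if len(q): print(lo,hi,len(q),q.min(0),q.max(0),np.median(q[:,2]))
im=cv2.imread('pics/top0.png'); A=cv2.resize(im[160:230,130:250],None,fx=6,fy=6,interpolation=2)[:, :]
B=cv2.resize(im[140:210,320:420],None,fx=6,fy=6,interpolation=2)
sc=cv2.imread('pics/scene0.png')
C=cv2.resize(sc[225:310,160:270],None,fx=5,fy=5)
cv2.imwrite('pics/c1.png',cv2.resize(np.vstack([np.hstack([A,np.zeros((420,0,3),np.uint8)])[:,:600],B]),(600,600)) )
E
```

```text
363.9779125972702 [ 0.3728 -0.1043  0.9309]
cone [0.5941 0.1064 0.0634]
ring [ 0.5427 -0.0463  0.0002]
sign [ 0.5762 -0.3688  0.0597]
deck [ 0.4063 -0.2984  0.0286]
tags [ 0.3331 -0.0222  0.0308]
[46.1667  9.5333] 30 [1.1875 0.4959 0.0056] [1.2421 0.5003 0.0125]
[432.5161  14.2258] 31 [ 1.0842 -0.7109  0.0061] [ 1.0932 -0.6702  0.0128]
[353.3333  16.4872] 39 [ 1.087  -0.4744  0.0071] [ 1.0923 -0.4105  0.0125]
[280.3455  31.4909] 55 [ 1.0243 -0.2237  0.0057] [ 1.081  -0.2137  0.0112]
[284.0769  27.0385] 26 [ 1.0463 -0.2348  0.006 ] [ 1.082  -0.2281  0.0123]
[265.8367  32.8776] 49 [ 1.0236 -0.1803  0.0057] [ 1.0798 -0.1715  0.011 ]
[270.5714  31.9388] 49 [ 1.0262 -0.1953  0.006 ] [ 1.0792 -0.1844  0.0111]
[352.7568  24.5405] 37 [ 1.0568 -0.4634  0.0085] [ 1.0647 -0.4073  0.0124]
[234.9028  39.9074] 216 [ 1.002  -0.1049  0.0056] [ 1.0751 -0.0677  0.0112]
[397.1212  34.5152] 33 [ 1.0168 -0.5862  0.0075] [ 1.022  -0.5376  0.0126]
[353.2     42.5667] 30 [ 0.996  -0.4526  0.0086] [ 1.003  -0.4007  0.0127]
[196.0727  46.3636] 55 [ 1.0219 -0.0163  0.0059] [1.0266 0.077  0.0127]
[12.5806 48.54
[... 704 characters left out ...]
8 237.5739] 176 [ 0.3651 -0.4103  0.0059] [ 0.4828 -0.3982  0.0126]
[ 46.2667 283.2444] 45 [0.3544 0.4433 0.0058] [0.4156 0.4475 0.0125]
[392.9649 285.1667] 114 [ 0.3049 -0.4533  0.0065] [ 0.3202 -0.4101  0.0118]
0.003 0.02 574 [0.521  0.0415 0.003 ] [0.676  0.1959 0.02  ] 0.012702099992210197
0.025 0.045 90 [0.5619 0.0939 0.025 ] [0.6036 0.1383 0.0424] 0.031069617126912454
0.045 0.058 20 [0.571  0.1022 0.051 ] [0.6071 0.1408 0.0574] 0.05427857877638616
0.058 0.063 91 [0.5627 0.0946 0.058 ] [0.6141 0.1449 0.0629] 0.06090972279045675
0.063 0.075 264 [0.5618 0.0926 0.063 ] [0.6176 0.1502 0.075 ] 0.06905551810831487
0.075 0.09 63 [0.5776 0.1105 0.075 ] [0.6023 0.133  0.0843] 0.07851902902631779
```

View pics/c1.png

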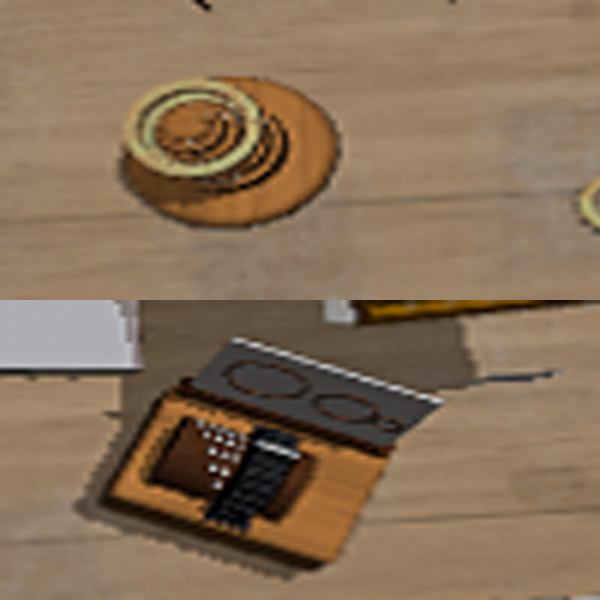

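The crop shows rings d and c on the cone with d on top, one small loose ring (about 35–37 mm, so ring a), and the wheel's white line on the card side, near row 4 or 5. Next I'll get the sign's pose and a better fit of the ring and cone.

```bash
cat >> h.py <<'E'
def to(x,y,z=None,yaw=None,s=None):
    """tool-axis shift (mm) and turn to reach world x,y,z with tool y-line at world angle yaw (mod pi)"""
    s=s or env.observe(); R=Ro.from_rotvec(s['tool_rot']).as_matrix(); p=s['ee_pos']
    d=R.T@(np.array([x,y,p[2] if z is None else z])-p)*1000
    o='shift %s n=%.1f'%(np.round(d,1),np.abs(d).max()/62.5)
    if yaw is not None:
        c=np.arctan2(R[1,1],R[0,1]); t=-((yaw-c+np.pi/2)%np.pi-np.pi/2); o+=' turn %.3f (q6 %.2f)'%(t,s['q'][5])
        # after-turn frame shift
        Rz=R@Ro.from_euler('z',t).as_matrix(); o+=' shift-after-turn %s'%np.round(Rz.T@R@d,1)
    print(o)
def st():
    s=env.observe(); print('t%.2f'%s['t'],np.round(s['ee_pos']*1000,1),np.round(s['tool_rot'],3),'F',np.round(s['force'],1),'w%.3f gf%.1f'%(s['gripper_width'],s['gripper_force']),'q',np.round(s['q'],2))
E
python3 - <<'E'
from h import *
import pickle
a,b=pickle.load(open('c0.pkl','rb'))
W=cloud(a); np.set_printoptions(precision=4,suppress=True)
S=W[140:215,320:410].reshape(-1,3); S=S[~np.isnan(S[:,0])]
for lo,hi in [(.029,.039),(.044,.07),(.075,.11)]:
    q=S[(S[:,2]>lo)&(S[:,2]<hi)]; r=cv2.minAreaRect(q[:,:2].astype(np.float32)*1000)
    print(lo,len(q),q.mean(0),r)
def circ(P):
    A=np.c_[2*P[:,:2],np.ones(len(P))]; x=np.linalg.lstsq(A,(P[:,:2]**2).sum(1),rcond=None)[0]; return x[:2],np.sqrt(x[2]+x[0]**2+x[1]**2)
# colour-based loose ring
p=a['frame'][195:222,218:248]; hsv=cv2.cvtColor(p,cv2.COLOR_RGB2HSV); w=W[195:222,218:248]
bright=(hsv[...,2]>185)
print(bright.sum())
q=w[bright]; q=q[q[:,2]>.004]; h=cv2.convexHull((q[:,:2]*1000).astype(np.float32)); print(cv2.minEnclosingCircle(h), circ(q))
# foot
P=W[165:220,140:200].reshape(-1,3); q=P[(P[:,2]>.011)&(P[:,2]<.017)]; print('foot',cv2.minEnclosingCircle((q[:,:2]*1000).astype(np.float32)))
q=P[(P[:,2]>.065)&(P[:,2]<.073)]; print('d',cv2.minEnclosingCircle((q[:,:2]*1000).astype(np.float32)))
E
```

```text
0.029 705 [ 0.5712 -0.3869  0.034 ] ((554.5864868164062, -416.77752685546875), (198.17933654785156, 79.47724914550781), 56.27212142944336)
0.044 624 [ 0.5931 -0.3823  0.0552] ((591.122802734375, -420.05029296875), (167.57810974121094, 88.0699234008789), 85.18355560302734)
0.075 248 [ 0.62   -0.4029  0.0899] ((620.092041015625, -402.3309631347656), (90.56929779052734, 9.05162525177002), 61.40657424926758)
3
((539.354248046875, -40.15257263183594), 12.01841926574707) (array([ 0.547 , -0.0478]), np.float64(0.01618942073712489))
foot ((587.8092651367188, 120.01103973388672), 46.90673828125)
d ((590.1365356445312, 121.5083999633789), 29.375516891479492)
```

```bash
python3 - <<'E'
from h import *
import pickle
a,b=pickle.load(open('c0.pkl','rb'))
W=cloud(a); np.set_printoptions(precision=4,suppress=True)
S=W.reshape(-1,3); c=np.array([.585,-.383]); th=-.5
Rm=np.array([[np.cos(th),-np.sin(th)],[np.sin(th),np.cos(th)]])
L=(S[:,:2]-c)@Rm; k=(np.abs(L)<.07).all(1)
for lo,hi in [(.030,.038),(.044,.054),(.059,.068)]:
    m=k&(S[:,2]>lo)&(S[:,2]<hi)&(L[:,0]<.036); print(lo,m.sum(),np.percentile(L[m],[1,5,50,95,99],axis=0).T, cv2.minAreaRect((S[m,:2]*1000).astype(np.float32)))
to(.56,-.37,.22,1.07); c=cap('wrist','w0'); print(-np.array(c['R']).T@c['t'],env.observe()['ee_pos'],np.array(c['R']))
E
```

```text
0.03 630 [[-0.0419 -0.0404 -0.0107  0.0279  0.0294]
 [-0.05   -0.0475 -0.0143  0.0496  0.0518]] ((579.9055786132812, -380.03875732421875), (106.04681396484375, 74.507080078125), 59.435306549072266)
0.044 258 [[-0.0332 -0.0302 -0.0085  0.0351  0.0356]
 [-0.0391 -0.0231  0.0121  0.04    0.0416]] ((585.7048950195312, -382.0897216796875), (88.9184799194336, 71.0035171508789), 61.34932327270508)
0.059 111 [[-0.0223 -0.0192 -0.0004  0.0357  0.0359]
 [-0.0402 -0.0327 -0.0004  0.0287  0.0405]] ((590.8572387695312, -385.5345764160156), (85.68360137939453, 59.199928283691406), 61.32269287109375)
shift [370.7  34.8  10.9] n=5.9 turn 0.903 (q6 1.42) shift-after-turn [ 257.  -269.4   10.9]
[ 0.28   -0.4512  0.3731] [ 0.2053 -0.483   0.2309] [[ 0.3906 -0.9205 -0.0008]
 [-0.8739 -0.3711  0.3141]
 [-0.2894 -0.122  -0.9494]]
```

Call:
servo_tool --commands '[[[50, 5, 0], 0], [[50, 5, 0], 0], [[50, 5, 0], 0], [[50, 5, 0], 0], [[50, 5, 0], 0]]'

```text
t: 0.78
ee_pos: [0.4467, -0.4077, 0.2311]
tool_rot: [-3.078, -0.627, 0.0]
force: [0.9, -0.1, -0.0]
gripper_width: 1.0
gripper_force: 0.0
```

Call:
servo_tool --commands '[[[50, 5, 0], 0], [[50, 5, 0], 0], [[10, 0, 0], 0.18], [[0, 0, 0], 0.18], [[0, 0, 0], 0.18]]' --gripper 0.4

```text
t: 1.4
ee_pos: [0.5505, -0.3743, 0.2308]
tool_rot: [-3.133, 0.225, 0.001]
force: [-0.7, -0.3, 0.4]
gripper_width: 0.396
gripper_force: 0.0
```

Call:
servo_tool --commands '[[[0, 0, 0], 0.18], [[0, 0, 0], 0.18], [[0, 0, 0], 0], [[0, 0, 0], 0], [[0, 0, 0], 0]]'

```text
t: 2.02
ee_pos: [0.5503, -0.3746, 0.2312]
tool_rot: [-3.045, 0.771, 0.0]
force: [0.2, 0.7, 0.7]
gripper_width: 0.401
gripper_force: 0.0
```

```bash
python3 - <<'E'
from h import *
import pickle
st(); c=cap('wrist','w1'); pickle.dump(c,open('w1.pkl','wb'))
W=cloud(c); k=~np.isnan(W[...,0])&(W[...,0]>.5)
S=W[k]
for lo,hi in [(.030,.038),(.061,.067),(.08,.106)]:
    m=(S[:,2]>lo)&(S[:,2]<hi)&(np.hypot(S[:,0]-.584,S[:,1]+.381)<.08); print(lo,m.sum(),np.median(S[m],0),cv2.minAreaRect((S[m,:2]*1000).astype(np.float32)))
E
```

```text
t2.02 [ 550.3 -374.6  231.2] [-3.045  0.771  0.   ] F [0.2 0.7 0.7] w0.401 gf0.0 q [-0.72  0.52  0.36  1.41  0.    2.92]
0.03 3402 [ 0.57464546 -0.3961936   0.03352001] ((580.8742065429688, -379.8821716308594), (103.60468292236328, 75.02328491210938), 61.06294631958008)
0.061 344 [ 0.58196989 -0.37976263  0.06220218] ((593.3675537109375, -387.0173034667969), (88.93438720703125, 51.90827941894531), 60.85737609863281)
0.08 626 [ 0.62050112 -0.40134188  0.09962704] ((619.6688232421875, -401.5913391113281), (90.78938293457031, 5.528469085693359), 61.552154541015625)
```

View pics/w1.png

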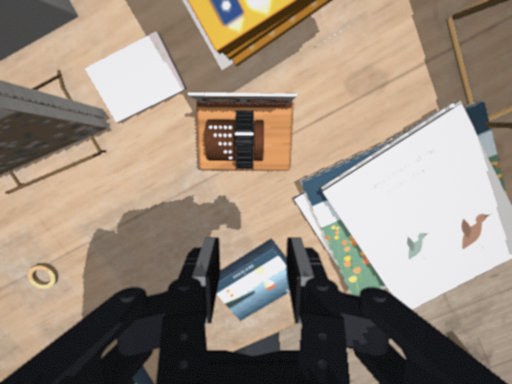

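```bash
python3 - <<'E'
from h import *
im=cv2.imread('pics/w1.png'); cv2.imwrite('pics/w1c.png',cv2.resize(im[90:175,190:300],None,fx=5,fy=5,interpolation=2))
to(.583,-.381,.085,1.068)
import pickle
W=cloud(pickle.load(open('w1.pkl','rb')));s=W[250:310,10:80].reshape(-1,3); q=s[(s[:,2]>.005)&(s[:,2]<.013)]; print('ring',q.mean(0),cv2.minEnclosingCircle((q[:,:2]*1000).astype(np.float32)))
E
```

```text
shift [ 31.8 -10.  146.3] n=2.3 turn 0.006 (q6 2.92) shift-after-turn [ 31.7 -10.2 146.3]
ring [ 0.54409636 -0.04714183  0.00777899] ((544.468017578125, -46.572757720947266), 19.232318878173828)
```

View pics/w1c.png

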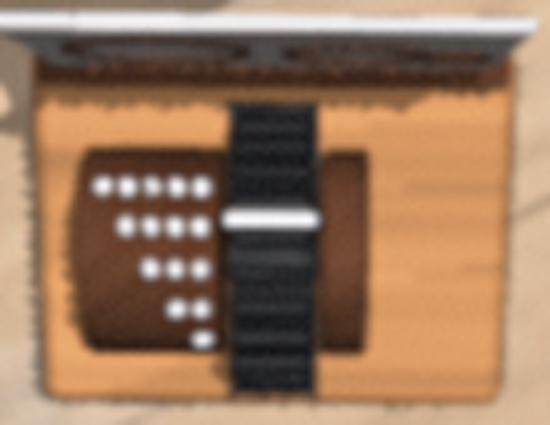

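The white line is at row 4, and the loose ring measures 38 mm across, so it is ring a. The target is number 1, which means drawing the rim back by three stops.

Call:
servo_tool --commands '[[[22, -5, 40], 0], [[20, -5, 50], 0], [[0, 0, 50], 0], [[0, 0, 30], 0], [[0, 0, 0], 0]]' --newtons 20

```text
t: 2.7
ee_pos: [0.5909, -0.385, 0.0593]
tool_rot: [-3.043, 0.773, 0.006]
force: [1.0, -0.5, 0.8]
gripper_width: 0.395
gripper_force: 0.0
```

Call:
servo_tool --commands '[[[0, 0, 2], 0], [[0, 0, 0], 0], [[0, 0, 0], 0], [[0, 0, 0], 0], [[0, 0, 0], 0]]' --gripper 0.0

```text
t: 3.32
ee_pos: [0.593, -0.3866, 0.061]
tool_rot: [3.043, -0.774, 0.005]
force: [1.5, -0.2, 6.7]
gripper_width: -0.001
gripper_force: 3.6
```

```bash
python3 - <<'E'
from h import *
st(); to(.583,-.381,.059,1.068); c=cap('wrist','w2'); 
E
```

```text
t3.33 [ 593.  -386.6   61. ] [ 3.043 -0.774  0.005] F [ 1.5 -0.2  6.7] w-0.001 gf3.6 q [-0.69  0.65  0.15  1.06  0.    2.95]
shift [-11.4  -0.2   2. ] n=0.2 turn 0.005 (q6 2.95) shift-after-turn [-11.4  -0.1   2. ]
```

View pics/w2.png

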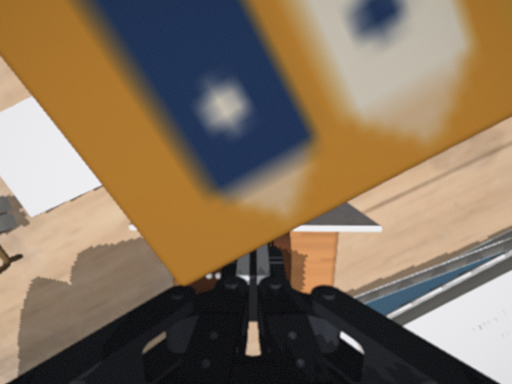

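The fingers closed fully and are resting on the rim with 6.7 N, so they don't grip the wheel's sides. I'll use this and drag the rim back along its arc under light pressure. The yellow box also fills the wrist view.

Call:
servo_tool --commands '[[[-6, 0, -2], 0], [[-6, 0, -0.5], 0], [[-6, 0, 0.5], 0], [[-6, 0, 2], 0], [[-4, 0, 2], 0]]'

```text
t: 4.0
ee_pos: [0.5696, -0.3739, 0.0621]
tool_rot: [3.042, -0.773, 0.013]
force: [-3.1, 5.6, 48.4]
gripper_width: 0.002
gripper_force: 24.1
```

Call:
servo_tool --commands '[[[0, 0, 0], 0], [[0, 0, -40], 0], [[0, 0, -40], 0], [[-18, 0, -60], 0], [[0, 0, 0], 0]]'

```text
t: 4.62
ee_pos: [0.552, -0.3645, 0.2022]
tool_rot: [3.042, -0.774, 0.01]
force: [0.8, -0.1, -0.6]
gripper_width: -0.001
gripper_force: 0.0
```

```bash
python3 - <<'E'
from h import *
st(); c=cap('wrist','w3'); im=cv2.imread('pics/w3.png'); cv2.imwrite('pics/w3c.png',cv2.resize(im[70:200,160:320],None,fx=4,fy=4,interpolation=2)); to(.583,-.381,.07,1.068)
E
```

```text
t4.62 [ 552.  -364.5  202.2] [ 3.042 -0.774  0.01 ] F [ 0.8 -0.1 -0.6] w-0.001 gf0.0 q [-0.71  0.51  0.26  1.32 -0.    2.93]
shift [ 35.   -0.3 129.6] n=2.1 turn 0.005 (q6 2.93) shift-after-turn [ 35.   -0.4 129.6]
```

View pics/w3c.png

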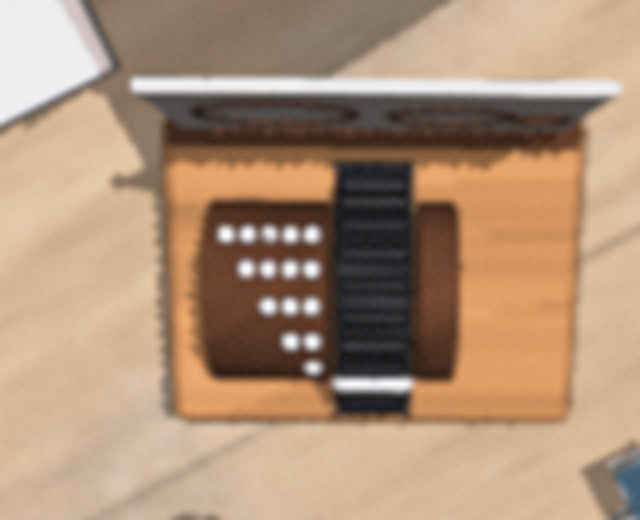

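The line now lies at the 1-dot row. I'll check its angle numerically against the first picture.

```bash
python3 - <<'E'
from h import *
import pickle
from scipy.optimize import brentq
c3=cap('wrist'); c1=pickle.load(open('w1.pkl','rb'))
th=-.503; xs=np.array([np.cos(th),np.sin(th),0])
def ang(c,u,v,hub):
    K=np.array([[c['fx'],0,c['cx']],[0,c['fy'],c['cy']],[0,0,1]])
    s=cv2.undistortPoints(np.array([[[u,v]]],float),K,np.array([c['k1'],0,0,0.])).ravel()
    R=np.array(c['R']); o=-R.T@c['t']; d=R.T@np.r_[s,1]
    # 2D in (xs,z)
    O=np.array([(o-hub)@xs,o[2]-hub[2]]); D=np.array([d@xs,d[2]])
    a,b,g=D@D,O@D,O@O-.0295**2; k=(-b-np.sqrt(b*b-a*g))/a; p=O+k*D; return np.arctan2(p[0],p[1])
for dx in (-.002,0,.002):
    hub=np.array([.583,-.381,.034])+dx*xs
    print(ang(c1,244,133.6,hub),ang(c3,253.2,166,hub))
im=c3['frame']; 
E
```

```text
0.26894089948199645 -0.894199168563877
0.20146592230820204 -1.091716840144585
0.13427720612415678 nan<stdin>:12: RuntimeWarning: invalid value encountered in sqrt
```

The angles differ by about 3 stops, so the wheel is at 1. Now I'll go to the cone, turning the tool so that tool x is world +y and tool y is world +x.

Call:
servo_tool --commands '[[[0, 0, -10], -0.173], [[0, 0, -10], -0.173], [[0, 0, -10], -0.173], [[0, 0, 0], -0.173], [[0, 0, 0], -0.173]]' --gripper 1.0

```text
t: 5.35
ee_pos: [0.5513, -0.3637, 0.2254]
tool_rot: [-3.085, -0.581, 0.003]
force: [0.8, 0.2, -0.2]
gripper_width: 1.0
gripper_force: 0.0
```

Call:
servo_tool --commands '[[[0, 0, 0], -0.173], [[0, 0, 0], -0.173], [[0, 0, 0], -0.173], [[0, 0, 0], -0.173], [[0, 0, 0], -0.173]]'

```text
t: 5.98
ee_pos: [0.5512, -0.3636, 0.2253]
tool_rot: [-2.557, -1.821, 0.001]
force: [0.6, 0.3, 0.2]
gripper_width: 1.003
gripper_force: 0.0
```

Call:
servo_tool --commands '[[[0, 0, 0], -0.173], [[0, 0, 0], -0.173], [[50, 0, 0], 0], [[50, 0, 0], 0], [[50, 0, 0], 0]]'

```text
t: 6.6
ee_pos: [0.5498, -0.2122, 0.2255]
tool_rot: [-2.212, -2.227, 0.001]
force: [1.5, -0.6, -0.1]
gripper_width: 0.998
gripper_force: 0.0
```

Call:
servo_tool --commands '[[[50, 0, 0], 0], [[50, 0, 0], 0], [[50, 0, 0], 0], [[50, 0, 0], 0], [[0, 0, 0], 0]]'

```text
t: 7.22
ee_pos: [0.5483, -0.0111, 0.2259]
tool_rot: [-2.208, -2.232, 0.002]
force: [-0.6, -0.7, -0.1]
gripper_width: 0.998
gripper_force: 0.0
```

```bash
python3 - <<'E'
from h import *
st(); c=cap('wrist','w4'); to(.59,.1215,.0)
W=cloud(c); S=W[~np.isnan(W[...,0])]
m=np.hypot(S[:,0]-.59,S[:,1]-.1215)<.06; S=S[m]
for lo,hi in [(.011,.016),(.066,.073),(.077,.083)]:
    q=S[(S[:,2]>lo)&(S[:,2]<hi)]
    if len(q): print(lo,len(q),cv2.minEnclosingCircle((q[:,:2]*1000).astype(np.float32)),np.median(q[:,2]))
E
```

```text
t7.22 [548.3 -11.1 225.9] [-2.208e+00 -2.232e+00  2.000e-03] F [-0.6 -0.7 -0.1] w0.998 gf0.0 q [-0.17  0.31  0.    1.27  0.    1.39]
shift [133.7  43.2 225.9] n=3.6
0.011 2366 ((588.3939208984375, 121.74697875976562), 46.22153091430664) 0.013389017775812358
0.066 1336 ((589.6519165039062, 121.75664520263672), 28.99834632873535) 0.06885128323898074
0.077 457 ((588.0302734375, 121.80855560302734), 10.880593299865723) 0.0793434859197215
```

View pics/w4.png

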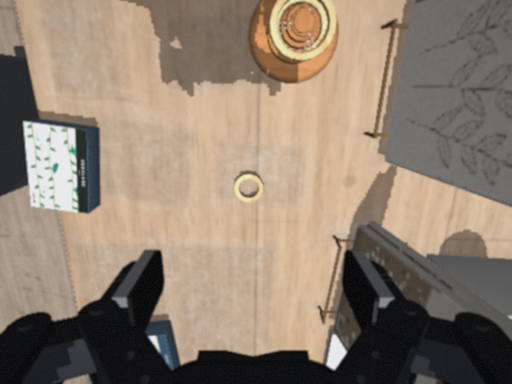

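View: cone at (300,25), loose ring a at (248,187), and no other rings. Next I'll grip ring d on the cone.

Call:
servo_tool --commands '[[[45, 14, 0], 0], [[45, 14, 0], 0], [[43, 14, 0], 0], [[0, 0, 50], 0], [[0, 0, 50], 0]]'

```text
t: 7.9
ee_pos: [0.5904, 0.1187, 0.125]
tool_rot: [-2.214, -2.229, 0.001]
force: [0.4, 0.2, -0.7]
gripper_width: 0.997
gripper_force: 0.0
```

Call:
servo_tool --commands '[[[0, 0, 45], 0], [[0, 0, 38], 0], [[0, 0, 0], 0], [[0, 0, 0], 0], [[0, 0, 0], 0]]' --newtons 30

```text
t: 8.52
ee_pos: [0.5913, 0.1191, 0.0457]
tool_rot: [2.213, 2.228, 0.003]
force: [0.1, 0.3, 0.1]
gripper_width: 0.999
gripper_force: 0.0
```

```bash
python3 - <<'E'
from h import *
st(); c=cap('wrist','w5'); to(.5895,.1218,.042,0)
E
```

```text
t8.53 [591.3 119.1  45.7] [2.213 2.228 0.003] F [0.1 0.3 0.1] w0.999 gf0.0 q [ 0.06  0.5  -0.19  0.87 -0.    1.63]
shift [ 2.6 -1.6  3.6] n=0.1 turn 0.007 (q6 1.63) shift-after-turn [ 2.6 -1.6  3.6]
```

View pics/w5.png

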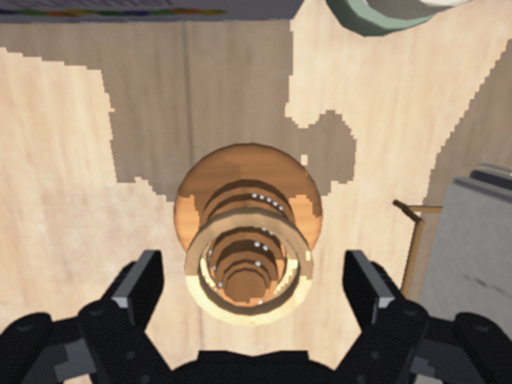

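The ring is centred between the open fingers, at about (248,265). I'll close and lift.

Call:
servo_tool --commands '[[[2.5, -1.5, 1], 0], [[0, 0, 0], 0], [[0, 0, 0], 0], [[0, 0, 0], 0], [[0, 0, 0], 0]]'

```text
t: 9.2
ee_pos: [0.5887, 0.1218, 0.0431]
tool_rot: [-2.214, -2.229, 0.0]
force: [-0.5, 0.8, -0.2]
gripper_width: 1.001
gripper_force: 0.0
```

Call:
servo_tool --commands '[[[0, 0, 0], 0], [[0, 0, 0], 0], [[0, 0, 0], 0], [[0, 0, 0], 0], [[0, 0, 0], 0]]' --gripper 0.3

```text
t: 9.82
ee_pos: [0.5888, 0.1218, 0.0432]
tool_rot: [2.214, 2.229, 0.0]
force: [-0.7, -0.1, 3.2]
gripper_width: 0.68
gripper_force: 31.6
```

Call:
servo_tool --commands '[[[0, 0, -10], 0], [[0, 0, -20], 0], [[0, 0, -20], 0], [[0, 0, 0], 0], [[0, 0, 0], 0]]'

```text
t: 10.45
ee_pos: [0.5884, 0.1218, 0.0927]
tool_rot: [-2.213, -2.229, 0.001]
force: [0.5, 0.3, -0.1]
gripper_width: 0.683
gripper_force: 32.2
```

```bash
python3 - <<'E'
from h import *
st(); c=cap('wrist','w6')
E
```

```text
t10.45 [588.4 121.8  92.7] [-2.213e+00 -2.229e+00  1.000e-03] F [ 0.5  0.3 -0.1] w0.683 gf32.2 q [ 0.07  0.46 -0.12  0.98  0.    1.63]
```

View pics/w6.png

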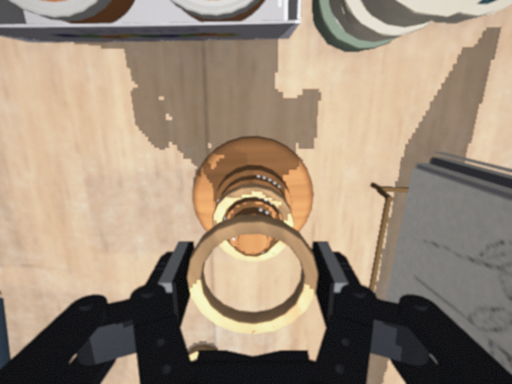

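Ring d is held, and c remains on its step. I'll set d on the free table at about (0.45, 0.05).

Call:
servo_tool --commands '[[[0, 0, -25], 0], [[-24, -46, 0], 0], [[-24, -46, 0], 0], [[-24, -46, 0], 0], [[0, 0, 50], 0]]'

```text
t: 11.12
ee_pos: [0.4504, 0.0478, 0.0696]
tool_rot: [2.213, 2.225, 0.004]
force: [2.1, 0.1, -1.5]
gripper_width: 0.681
gripper_force: 32.4
```

Call:
servo_tool --commands '[[[0, 0, 40], 0], [[0, 0, 18], 0], [[0, 0, 7], 0], [[0, 0, 0], 0], [[0, 0, 0], 0]]'

```text
t: 11.75
ee_pos: [0.4517, 0.0489, 0.0038]
tool_rot: [2.213, 2.229, 0.001]
force: [0.2, 0.3, -0.2]
gripper_width: 0.683
gripper_force: 32.4
```

Call:
servo_tool --commands '[[[0, 0, 3], 0], [[0, 0, 3], 0], [[0, 0, 2], 0], [[0, 0, 0], 0], [[0, 0, 0], 0]]'

```text
t: 12.38
ee_pos: [0.4512, 0.0489, -0.0046]
tool_rot: [2.214, 2.229, 0.0]
force: [-2.0, 1.2, 8.2]
gripper_width: 0.682
gripper_force: 36.7
```

Touched the table. Open a little, then lift.

Call:
servo_tool --commands '[[[0, 0, -1], 0], [[0, 0, 0], 0], [[0, 0, 0], 0], [[0, 0, 0], 0], [[0, 0, 0], 0]]' --gripper 0.85

```text
t: 13.0
ee_pos: [0.4512, 0.0489, -0.0039]
tool_rot: [-2.214, -2.229, 0.0]
force: [-0.6, -0.2, -0.0]
gripper_width: 0.847
gripper_force: 0.0
```

Call:
servo_tool --commands '[[[0, 0, -50], 0], [[0, 0, -50], 0], [[0, 0, -35], 0], [[0, 0, 0], 0], [[0, 0, 0], 0]]' --gripper 1.0

```text
t: 13.62
ee_pos: [0.4509, 0.0489, 0.1305]
tool_rot: [-2.213, -2.229, 0.001]
force: [-0.6, 0.0, -0.3]
gripper_width: 0.998
gripper_force: 0.0
```

```bash
cat >> h.py <<'E'
def circ(S,c,r,lo,hi,name):
    q=S[(np.hypot(S[:,0]-c[0],S[:,1]-c[1])<r)&(S[:,2]>lo)&(S[:,2]<hi)]
    if len(q)<8: print(name,'none'); return
    (x,y),R=cv2.minEnclosingCircle((q[:,:2]*1000).astype(np.float32)); print(name,len(q),'centre %.1f %.1f R %.1f zmed %.1f z10 %.1f z90 %.1f'%(x,y,R,*(1000*np.percentile(q[:,2],[50,10,90]))))
E
python3 - <<'E'
from h import *
st(); c=cap('wrist','w7'); W=cloud(c); S=W[~np.isnan(W[...,0])]
circ(S,(.451,.049),.06,.0055,.013,'d'); circ(S,(.589,.1218),.05,.056,.064,'c'); circ(S,(.544,-.047),.04,.0055,.013,'a');circ(S,(.589,.1218),.02,.077,.083,'tip')
to(.588,.1218,.05,0)
E
```

```text
t13.62 [450.9  48.9 130.5] [-2.213e+00 -2.229e+00  1.000e-03] F [-0.6  0.  -0.3] w0.998 gf0.0 q [-0.07  0.2  -0.42  0.95  0.    1.49]
d 1270 centre 451.0 49.4 R 28.9 zmed 8.3 z10 7.1 z90 9.2
c 2940 centre 588.4 121.4 R 26.3 zmed 60.1 z10 58.2 z90 62.5
a 267 centre 540.3 -45.4 R 17.8 zmed 8.1 z10 6.6 z90 9.0
tip 834 centre 587.2 122.2 R 10.9 zmed 79.3 z10 77.5 z90 80.3
shift [ 72. 138.  80.] n=2.2 turn 0.007 (q6 1.49) shift-after-turn [ 72.9 137.5  80. ]
```

Call:
servo_tool --commands '[[[36, 46, 0], 0], [[37, 46, 0], 0], [[0, 45, 0], 0], [[0, 0, 50], 0], [[0, 0, 38], 0]]'

```text
t: 14.3
ee_pos: [0.587, 0.1228, 0.0399]
tool_rot: [-2.212, -2.228, 0.003]
force: [1.2, -0.2, -0.2]
gripper_width: 1.001
gripper_force: 0.0
```

```bash
python3 - <<'E'
from h import *
st(); to(.588,.1217,.042,0)
E
```

```text
t14.30 [587.  122.8  39.9] [-2.212 -2.228  0.003] F [ 1.2 -0.2 -0.2] w1.001 gf0.0 q [ 0.07  0.51 -0.21  0.86 -0.    1.63]
shift [-1.1  1.  -2.1] n=0.0 turn 0.007 (q6 1.63) shift-after-turn [-1.1  1.  -2.1]
```

Call:
servo_tool --commands '[[[0, 0, 0], 0], [[0, 0, 0], 0], [[0, 0, 0], 0], [[0, 0, 0], 0], [[0, 0, 0], 0]]' --gripper 0.3

```text
t: 14.92
ee_pos: [0.5883, 0.1228, 0.044]
tool_rot: [2.213, 2.229, 0.002]
force: [-0.0, 0.6, 3.7]
gripper_width: 0.594
gripper_force: 31.5
```

Call:
servo_tool --commands '[[[0, 0, -15], 0], [[0, 0, -25], 0], [[0, 0, -25], 0], [[0, 0, 0], 0], [[0, 0, 0], 0]]'

```text
t: 15.55
ee_pos: [0.5875, 0.1228, 0.108]
tool_rot: [-2.213, -2.229, 0.0]
force: [0.3, -0.6, -0.2]
gripper_width: 0.594
gripper_force: 31.3
```

Call:
servo_tool --commands '[[[-42, -46, 0], 0], [[-42, -46, 0], 0], [[-42, -46, 0], 0], [[-42, 0, 0], 0], [[0, 0, 0], 0]]'

```text
t: 16.18
ee_pos: [0.4503, -0.0481, 0.1078]
tool_rot: [-2.217, -2.225, 0.001]
force: [0.2, 0.9, -0.1]
gripper_width: 0.596
gripper_force: 31.4
```

```bash
python3 - <<'E'
from h import *
st(); to(.45,-.045,.0,0);c=cap('wrist','w8'); W=cloud(c); S=W[~np.isnan(W[...,0])]
circ(S,(.451,.049),.06,.0055,.013,'d'); z=env.observe()['ee_pos']; circ(S,z,.04,z[2]-.01,z[2]+.04,'held')
E
```

```text
t16.18 [450.3 -48.1 107.8] [-2.217e+00 -2.225e+00  1.000e-03] F [ 0.2  0.9 -0.1] w0.596 gf31.4 q [-0.29  0.22 -0.46  0.89 -0.    1.28]
shift [  3.1  -0.2 107.8] n=1.7 turn 0.004 (q6 1.28) shift-after-turn [  3.1  -0.2 107.8]
d 2156 centre 451.2 49.2 R 29.0 zmed 8.3 z10 7.1 z90 9.3
held 8078 centre 450.6 -41.3 R 39.2 zmed 123.7 z10 119.0 z90 141.4
```

Call:
servo_tool --commands '[[[0, 0, 45], 0], [[0, 0, 40], 0], [[0, 0, 18], 0], [[0, 0, 7], 0], [[0, 0, 2], 0]]'

```text
t: 16.85
ee_pos: [0.4504, -0.0451, -0.0033]
tool_rot: [-2.212, -2.229, 0.0]
force: [-15.0, 6.5, 52.6]
gripper_width: 0.597
gripper_force: 59.0
```

Call:
servo_tool --commands '[[[0, 0, 0], 0], [[0, 0, 0], 0], [[0, 0, 0], 0]]' --gripper 0.8

```text
t: 17.23
ee_pos: [0.4511, -0.046, -0.0037]
tool_rot: [2.213, 2.229, 0.0]
force: [0.4, -0.3, -0.3]
gripper_width: 0.799
gripper_force: 0.0
```

Call:
servo_tool --commands '[[[0, 0, -50], 0], [[0, 0, -50], 0], [[0, 0, 0], 0], [[0, 0, 0], 0]]' --gripper 1.0

```text
t: 17.73
ee_pos: [0.4508, -0.0461, 0.0959]
tool_rot: [2.214, 2.229, 0.0]
force: [0.2, -0.4, -1.0]
gripper_width: 1.002
gripper_force: 0.0
```

```bash
python3 - <<'E'
from h import *
st(); c=cap('wrist','w9'); W=cloud(c); S=W[~np.isnan(W[...,0])]
circ(S,(.451,.049),.055,.0055,.013,'d'); circ(S,(.45,-.048),.045,.0055,.013,'c'); circ(S,(.544,-.047),.04,.0055,.013,'a')
to(.451,.0492,.0,0)
E
```

```text
t17.73 [450.8 -46.1  95.9] [2.214 2.229 0.   ] F [ 0.2 -0.4 -1. ] w1.002 gf0.0 q [-0.28  0.23 -0.49  0.85  0.    1.28]
d 2365 centre 451.3 49.2 R 28.9 zmed 8.3 z10 7.0 z90 9.3
c 1404 centre 450.9 -45.7 R 25.5 zmed 8.3 z10 7.0 z90 9.2
a 994 centre 542.5 -46.0 R 18.9 zmed 8.2 z10 7.0 z90 9.1
shift [95.1  1.4 95.4] n=1.5 turn 0.007 (q6 1.28) shift-after-turn [95.1  0.7 95.4]
```

Rings c and d lie flat where I put them. Now I'll pick up d.

Call:
servo_tool --commands '[[[50, 1, 0], 0], [[45, 0, 0], 0], [[0, 0, 50], 0], [[0, 0, 35], 0], [[0, 0, 11], 0]]' --newtons 40

```text
t: 18.4
ee_pos: [0.4493, 0.0491, -0.0021]
tool_rot: [-2.211, -2.227, 0.005]
force: [0.2, -0.2, 1.4]
gripper_width: 1.002
gripper_force: 0.0
```

Call:
servo_tool --commands '[[[0, 0, 0], 0], [[0, 0, 0], 0], [[0, 0, 0], 0]]'

```text
t: 18.77
ee_pos: [0.4519, 0.0487, 0.001]
tool_rot: [2.213, 2.228, 0.002]
force: [0.4, 1.7, 0.5]
gripper_width: 1.003
gripper_force: 0.0
```

```bash
python3 - <<'E'
from h import *
st(); to(.4512,.0492,-.001,0)
E
```

```text
t18.77 [451.9  48.7   1. ] [2.213e+00 2.228e+00 2.000e-03] F [0.4 1.7 0.5] w1.003 gf0.0 q [-0.07  0.35 -0.63  0.58  0.    1.49]
shift [ 0.5 -0.7  2. ] n=0.0 turn 0.007 (q6 1.49) shift-after-turn [ 0.5 -0.7  2. ]
```

Call:
servo_tool --commands '[[[0.5, -0.5, 1.5], 0], [[0, 0, 0], 0], [[0, 0, 0], 0], [[0, 0, 0], 0], [[0, 0, 0], 0]]' --gripper 0.3

```text
t: 19.4
ee_pos: [0.4507, 0.0493, -0.0008]
tool_rot: [2.213, 2.229, 0.0]
force: [-3.0, -0.3, 12.7]
gripper_width: 0.671
gripper_force: 39.7
```

Call:
servo_tool --commands '[[[0, 0, -30], 0], [[0, 0, -45], 0], [[0, 0, -45], 0], [[36, 46, 0], 0], [[36, 46, 0], 0]]'

```text
t: 20.02
ee_pos: [0.5437, 0.1229, 0.1198]
tool_rot: [2.214, 2.227, 0.002]
force: [1.3, -0.4, 0.7]
gripper_width: 0.666
gripper_force: 42.6
```

Call:
servo_tool --commands '[[[0, 45, 0], 0], [[0, 0, 0], 0], [[0, 0, 0], 0]]'

```text
t: 20.4
ee_pos: [0.5865, 0.1222, 0.1183]
tool_rot: [-2.213, -2.229, 0.001]
force: [-0.6, -0.4, -0.2]
gripper_width: 0.666
gripper_force: 42.7
```

```bash
cat >> h.py <<'E'
def held(name,dz=.008,R=.033):
    c=cap('wrist',name); W=cloud(c); S=W[~np.isnan(W[...,0])]; p=env.observe()['ee_pos']
    q=S[(np.hypot(S[:,0]-p[0],S[:,1]-p[1])<R)&(S[:,2]>p[2]-.003)&(S[:,2]<p[2]+.025)]
    t=np.percentile(q[:,2],60); circ(q,p,R,t-.004,t+.004,'held'); 
    m=np.abs(q[:,2]-t)<.003; A=np.c_[q[m][:,:2]-p[:2],np.ones(m.sum())]; print('tilt',np.linalg.lstsq(A,q[m][:,2],rcond=None)[0])
    return S
E
python3 - <<'E'
from h import *
st(); S=held('w10'); to(.588,.1217,None,0); circ(S,(.588,.1217),.02,.077,.083,'tip')
E
```

```text
t20.40 [586.5 122.2 118.3] [-2.213e+00 -2.229e+00  1.000e-03] F [-0.6 -0.4 -0.2] w0.666 gf42.7 q [ 0.07  0.44 -0.08  1.05  0.    1.63]
held 4522 centre 586.1 125.0 R 32.0 zmed 126.8 z10 125.1 z90 127.8
tilt [-0.00431014  0.00472492  0.12672515]
shift [-0.5  1.7 -0. ] n=0.0 turn 0.007 (q6 1.63) shift-after-turn [-0.5  1.7 -0. ]
tip 347 centre 587.8 121.3 R 10.3 zmed 79.5 z10 77.9 z90 80.3
```

View pics/w10.png

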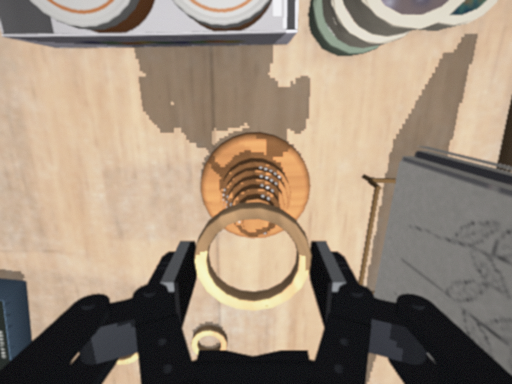

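Ring d is held level, outline about cols 194–312, rows 203–308, with its top 8.6 mm above the TCP. Now the exact centre along tool x.

```bash
cat >> h.py <<'E'
def heldy(S,zt,p,Rr):
    q=S[(np.abs(S[:,0]-p[0])<Rr*.7)&(np.abs(S[:,1]-p[1])<Rr+.01)&(np.abs(S[:,2]-zt)<.003)]
    from scipy.optimize import least_squares
    # bound-type fit: annulus midline radius
    f=least_squares(lambda v:np.hypot(q[:,0]-v[0],q[:,1]-v[1])-v[2],[p[0],p[1],Rr-.003],loss='soft_l1',f_scale=.001); print('ring fit',np.round(f.x*1000,1),len(q))
E
python3 - <<'E'
from h import *
c=cap('wrist'); W=cloud(c); S=W[~np.isnan(W[...,0])]; p=env.observe()['ee_pos']
heldy(S,.127,p,.029); circ(S,(.588,.1217),.06,.010,.017,'foot')
E
```

```text
ring fit [586.6 123.5  25.1] 2552
foot 4267 centre 588.5 122.4 R 46.3 zmed 13.3 z10 11.8 z90 14.3
```

Call:
servo_tool --commands '[[[-1, 1.5, 0], 0], [[0, 0, 20], 0], [[0, 0, 25], 0], [[0, 0, 15], 0], [[0, 0, 0], 0]]'

```text
t: 21.12
ee_pos: [0.5881, 0.1212, 0.0581]
tool_rot: [-2.213, -2.228, 0.002]
force: [-0.4, -0.6, 0.6]
gripper_width: 0.667
gripper_force: 42.7
```

Call:
servo_tool --commands '[[[0, 0, 3], 0], [[0, 0, 3], 0], [[0, 0, 3], 0], [[0, 0, 0], 0], [[0, 0, 0], 0]]'

```text
t: 21.75
ee_pos: [0.5888, 0.1214, 0.0497]
tool_rot: [2.214, 2.229, 0.0]
force: [0.4, 0.2, 0.2]
gripper_width: 0.667
gripper_force: 42.7
```

Call:
servo_tool --commands '[[[0, 0, 3], 0], [[0, 0, 2], 0], [[0, 0, 2], 0], [[0, 0, 0], 0], [[0, 0, 0], 0]]'

```text
t: 22.38
ee_pos: [0.5888, 0.1213, 0.0427]
tool_rot: [2.214, 2.229, 0.0]
force: [0.1, 0.7, 0.8]
gripper_width: 0.668
gripper_force: 42.7
```

Free descent onto step 4. Lower a little more, release and look.

Call:
servo_tool --commands '[[[0, 0, 1], 0], [[0, 0, 0], 0], [[0, 0, 0], 0]]'

```text
t: 22.75
ee_pos: [0.5887, 0.1213, 0.0417]
tool_rot: [2.214, 2.229, 0.0]
force: [0.1, -0.3, -0.5]
gripper_width: 0.664
gripper_force: 42.7
```

Call:
servo_tool --commands '[[[0, 0, 0], 0], [[0, 0, 0], 0], [[0, 0, 0], 0], [[0, 0, -40], 0], [[0, 0, -40], 0]]' --gripper 1.0

```text
t: 23.38
ee_pos: [0.5884, 0.1213, 0.1225]
tool_rot: [-2.213, -2.229, 0.001]
force: [0.8, -1.0, 0.5]
gripper_width: 0.996
gripper_force: 0.0
```

Call:
servo_tool --commands '[[[-58, -46, 0], 0], [[-58, -46, 0], 0], [[-52, -45, 0], 0], [[0, 0, 0], 0], [[0, 0, 0], 0]]'

```text
t: 24.0
ee_pos: [0.4716, -0.0248, 0.1219]
tool_rot: [2.214, 2.228, 0.001]
force: [0.4, -0.8, 0.0]
gripper_width: 1.001
gripper_force: 0.0
```

```bash
python3 - <<'E'
from h import *
st(); c=cap('wrist','w11'); W=cloud(c); S=W[~np.isnan(W[...,0])]
c2=cap('top'); W2=cloud(c2); S2=W2[~np.isnan(W2[...,0])]
for s in (S,S2):
    circ(s,(.588,.1217),.04,.046,.055,'d on cone'); circ(s,(.451,-.046),.045,.0055,.013,'c'); circ(s,(.543,-.046),.035,.0055,.013,'a')
to(.451,-.046,.0,0)
E
```

```text
t24.00 [471.6 -24.8 121.9] [2.214e+00 2.228e+00 1.000e-03] F [ 0.4 -0.8  0. ] w1.001 gf0.0 q [-0.23  0.24 -0.4   0.94  0.    1.34]
d on cone 1343 centre 588.5 106.0 R 24.6 zmed 48.6 z10 47.2 z90 51.4
c 1090 centre 450.6 -45.6 R 25.6 zmed 8.3 z10 7.0 z90 9.2
a 749 centre 542.6 -45.3 R 18.3 zmed 8.2 z10 6.9 z90 9.1
d on cone none
c 96 centre 451.3 -48.3 R 25.4 zmed 8.4 z10 6.7 z90 10.4
a 29 centre 541.7 -57.2 R 14.4 zmed 8.8 z10 6.6 z90 10.4
shift [-21.7 -21.2 121.7] n=1.9 turn 0.008 (q6 1.34) shift-after-turn [-21.9 -21.  121.7]
```

Ring d's top reads about 50 mm, so it is seated. Next is c.

Call:
servo_tool --commands '[[[-21.5, -21, 0], 0], [[0, 0, 50], 0], [[0, 0, 50], 0], [[0, 0, 21], 0], [[0, 0, 0], 0]]'

```text
t: 24.72
ee_pos: [0.4499, -0.0454, -0.0005]
tool_rot: [-2.21, -2.229, 0.002]
force: [1.3, 0.2, 0.5]
gripper_width: 1.005
gripper_force: 0.0
```

Call:
servo_tool --commands '[[[0, 0, 0.5], 0], [[0, 0, 0], 0], [[0, 0, 0], 0], [[0, 0, 0], 0], [[0, 0, 0], 0]]'

```text
t: 25.35
ee_pos: [0.4504, -0.0464, 0.0003]
tool_rot: [2.214, 2.229, 0.0]
force: [0.8, -0.5, 0.3]
gripper_width: 1.0
gripper_force: 0.0
```

Call:
servo_tool --commands '[[[0, 0, 0], 0], [[0, 0, 0], 0], [[0, 0, 0], 0], [[0, 0, 0], 0], [[0, 0, 0], 0]]' --gripper 0.3

```text
t: 25.98
ee_pos: [0.4505, -0.0464, 0.0005]
tool_rot: [2.213, 2.229, 0.0]
force: [-1.6, 0.6, 8.8]
gripper_width: 0.584
gripper_force: 39.8
```

Call:
servo_tool --commands '[[[0, 0, -40], 0], [[0, 0, -45], 0], [[0, 0, -45], 0], [[42, 46, 0], 0], [[42, 46, 0], 0]]'

```text
t: 26.6
ee_pos: [0.5432, 0.0391, 0.1311]
tool_rot: [2.214, 2.226, 0.002]
force: [0.1, -1.4, 0.2]
gripper_width: 0.576
gripper_force: 41.6
```

Call:
servo_tool --commands '[[[42, 45, 0], 0], [[41, 0, 0], 0], [[0, 0, 0], 0], [[0, 0, 0], 0], [[0, 0, 0], 0]]'

```text
t: 27.22
ee_pos: [0.5861, 0.1206, 0.1303]
tool_rot: [2.215, 2.228, -0.0]
force: [0.4, -1.1, -0.1]
gripper_width: 0.582
gripper_force: 41.7
```

```bash
python3 - <<'E'
from h import *
st(); S=held('w12'); p=env.observe()['ee_pos']; heldy(S,p[2]+.0085,p,.0255); to(.588,.1217,None,0); circ(S,(.588,.1217),.034,.046,.053,'d')
E
```

```text
t27.23 [586.1 120.6 130.3] [ 2.215  2.228 -0.   ] F [ 0.4 -1.1 -0.1] w0.582 gf41.7 q [ 0.07  0.43 -0.07  1.07 -0.    1.63]
held 3929 centre 586.0 127.1 R 31.5 zmed 137.6 z10 135.9 z90 138.6
tilt [ 0.00036612 -0.00179371  0.13755556]
ring fit [586.6 122.1  21.7] 2045
shift [1.  1.9 0. ] n=0.0 turn 0.006 (q6 1.63) shift-after-turn [1.1 1.9 0. ]
d 1857 centre 588.9 121.3 R 28.8 zmed 49.3 z10 47.9 z90 51.6
```

Call:
servo_tool --commands '[[[0, 2, 0], 0], [[0, 0, 30], 0], [[0, 0, 25], 0], [[0, 0, 9], 0], [[0, 0, 0], 0]]'

```text
t: 27.9
ee_pos: [0.5882, 0.1214, 0.0662]
tool_rot: [-2.214, -2.229, 0.0]
force: [-1.0, 0.3, -0.2]
gripper_width: 0.577
gripper_force: 41.7
```

Call:
servo_tool --commands '[[[0, 0, 3], 0], [[0, 0, 3], 0], [[0, 0, 3], 0], [[0, 0, 0], 0], [[0, 0, 0], 0]]'

```text
t: 28.52
ee_pos: [0.5882, 0.1216, 0.0572]
tool_rot: [2.214, 2.229, 0.0]
force: [-0.2, -1.0, -0.4]
gripper_width: 0.578
gripper_force: 41.7
```

Call:
servo_tool --commands '[[[0, 0, 2], 0], [[0, 0, 2], 0], [[0, 0, 0.5], 0], [[0, 0, 0], 0], [[0, 0, 0], 0]]'

```text
t: 29.15
ee_pos: [0.5881, 0.1217, 0.0527]
tool_rot: [-2.214, -2.229, 0.0]
force: [-0.5, -0.4, 0.3]
gripper_width: 0.582
gripper_force: 41.7
```

Call:
servo_tool --commands '[[[0, 0, 0], 0], [[0, 0, 0], 0], [[0, 0, 0], 0], [[0, 0, -40], 0], [[0, 0, -40], 0]]' --gripper 1.0

```text
t: 29.78
ee_pos: [0.5878, 0.1216, 0.1335]
tool_rot: [-2.213, -2.229, 0.001]
force: [0.1, -0.1, -0.8]
gripper_width: 1.0
gripper_force: 0.0
```

Call:
servo_tool --commands '[[[-42, -11, 0], 0], [[-42, -11, 0], 0], [[0, 0, 0], 0], [[0, 0, 0], 0]]'

```text
t: 30.28
ee_pos: [0.5669, 0.0377, 0.1327]
tool_rot: [2.214, 2.229, 0.001]
force: [0.6, 0.7, -0.5]
gripper_width: 1.005
gripper_force: 0.0
```

```bash
python3 - <<'E'
from h import *
st(); c=cap('wrist','w13'); W=cloud(c); S=W[~np.isnan(W[...,0])]
circ(S,(.588,.1217),.034,.046,.053,'d');circ(S,(.588,.1217),.03,.057,.065,'c'); circ(S,(.543,-.046),.035,.0055,.013,'a')
to(.5427,-.0457,.0,0)
c2=cap('top'); W2=cloud(c2); S2=W2[~np.isnan(W2[...,0])]; circ(S2,(.543,-.046),.035,.0055,.013,'a top')
E
```

```text
t30.27 [566.9  37.7 132.7] [2.214e+00 2.229e+00 1.000e-03] F [ 0.6  0.7 -0.5] w1.005 gf0.0 q [-0.08  0.38 -0.14  1.05  0.    1.49]
d 1017 centre 589.1 121.1 R 29.0 zmed 49.1 z10 47.8 z90 51.4
c 2913 centre 588.7 122.2 R 25.6 zmed 60.3 z10 59.0 z90 62.7
a 594 centre 542.7 -45.3 R 18.6 zmed 8.2 z10 6.7 z90 9.2
shift [-83.6 -24.9 132.6] n=2.1 turn 0.007 (q6 1.49) shift-after-turn [-83.8 -24.3 132.6]
a top 90 centre 543.6 -48.2 R 18.3 zmed 8.5 z10 6.3 z90 10.5
```

View pics/w13.png

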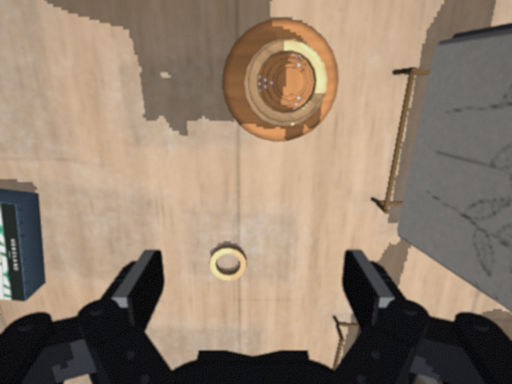

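View: c and d are seated concentrically at about (285,82), and ring a lies flat at (228,264). I'll pick up a.

Call:
servo_tool --commands '[[[-42, -12.5, 0], 0], [[-42, -12, 0], 0], [[0, 0, 50], 0], [[0, 0, 50], 0], [[0, 0, 25], 0]]' --gripper 0.7

```text
t: 31.0
ee_pos: [0.5419, -0.0457, 0.0053]
tool_rot: [-2.211, -2.229, 0.002]
force: [-0.6, -0.7, -0.0]
gripper_width: 0.704
gripper_force: 0.0
```

Call:
servo_tool --commands '[[[0, 0, 6], 0], [[0, 0, 0], 0], [[0, 0, 0], 0], [[0, 0, 0], 0], [[0, 0, 0], 0]]'

```text
t: 31.62
ee_pos: [0.5431, -0.0468, 0.0021]
tool_rot: [2.213, 2.229, 0.001]
force: [0.5, 0.2, -0.0]
gripper_width: 0.703
gripper_force: 0.0
```

```bash
python3 - <<'E'
from h import *
st(); to(.5427,-.0458,.001,0); c=cap('wrist'); W=cloud(c); S=W[~np.isnan(W[...,0])]; circ(S,(.543,-.046),.025,.0055,.013,'a')
E
```

```text
t31.62 [543.1 -46.8   2.1] [2.213e+00 2.229e+00 1.000e-03] F [ 0.5  0.2 -0. ] w0.703 gf0.0 q [-0.24  0.47 -0.41  0.69  0.    1.33]
shift [ 1.  -0.4  1.1] n=0.0 turn 0.007 (q6 1.33) shift-after-turn [ 1.  -0.4  1.1]
a 2300 centre 543.2 -45.4 R 18.5 zmed 8.2 z10 7.0 z90 9.1
```

Call:
servo_tool --commands '[[[1, 0, 1], 0], [[0, 0, 0], 0], [[0, 0, 0], 0]]'

```text
t: 32.05
ee_pos: [0.5428, -0.0457, 0.0006]
tool_rot: [-2.214, -2.229, 0.0]
force: [-0.4, -0.3, -0.2]
gripper_width: 0.699
gripper_force: 0.0
```

Call:
servo_tool --commands '[[[0, 0, 0], 0], [[0, 0, 0], 0], [[0, 0, 0], 0], [[0, 0, 0], 0], [[0, 0, 0], 0]]' --gripper 0.1

```text
t: 32.67
ee_pos: [0.5429, -0.0458, 0.0008]
tool_rot: [2.213, 2.229, 0.0]
force: [-1.2, 0.5, 5.5]
gripper_width: 0.416
gripper_force: 39.5
```

Call:
servo_tool --commands '[[[0, 0, -45], 0], [[0, 0, -50], 0], [[0, 0, -50], 0], [[42, 11, 0], 0], [[42, 11, 0], 0]]'

```text
t: 33.3
ee_pos: [0.5647, 0.0392, 0.1462]
tool_rot: [2.214, 2.227, 0.001]
force: [-0.2, -1.2, -0.5]
gripper_width: 0.417
gripper_force: 40.2
```

Call:
servo_tool --commands '[[[42, 11, 0], 0], [[41, 12, 0], 0], [[0, 0, 0], 0], [[0, 0, 0], 0], [[0, 0, 0], 0]]'

```text
t: 33.92
ee_pos: [0.5865, 0.1207, 0.1456]
tool_rot: [-2.215, -2.228, 0.0]
force: [-0.7, -0.1, -0.1]
gripper_width: 0.42
gripper_force: 40.2
```

```bash
python3 - <<'E'
from h import *
st(); S=held('w14',R=.025); p=env.observe()['ee_pos']; heldy(S,p[2]+.008,p,.0185); to(.5883,.1217,None,0); circ(S,(.588,.1217),.034,.046,.053,'d'); circ(S,(.588,.1217),.03,.057,.065,'c');circ(S,(.588,.1217),.02,.076,.083,'tip')
E
```

```text
t33.92 [586.5 120.7 145.6] [-2.215 -2.228  0.   ] F [-0.7 -0.1 -0.1] w0.420 gf40.2 q [ 0.07  0.42 -0.04  1.11 -0.    1.63]
held 2676 centre 586.6 125.0 R 23.3 zmed 152.8 z10 151.1 z90 153.8
tilt [0.00146764 0.00110371 0.15273824]
ring fit [586.9 121.7  14.6] 1604
shift [ 1.   1.8 -0. ] n=0.0 turn 0.006 (q6 1.63) shift-after-turn [ 1.   1.8 -0. ]
d 606 centre 588.8 121.5 R 28.8 zmed 49.2 z10 47.8 z90 51.2
c 1755 centre 588.6 122.4 R 25.5 zmed 60.3 z10 58.9 z90 62.6
tip 585 centre 588.7 122.0 R 11.0 zmed 79.2 z10 76.7 z90 80.2
```

View pics/w14.png

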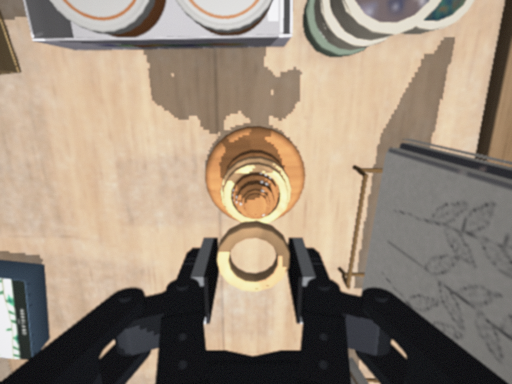

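Ring a is held level at (252,257). Lower it onto the tip.

Call:
servo_tool --commands '[[[0.5, 1.8, 0], 0], [[0, 0, 30], 0], [[0, 0, 25], 0], [[0, 0, 6], 0], [[0, 0, 0], 0]]'

```text
t: 34.6
ee_pos: [0.5886, 0.122, 0.085]
tool_rot: [2.214, 2.229, 0.0]
force: [0.5, 0.2, -0.7]
gripper_width: 0.412
gripper_force: 40.2
```

Call:
servo_tool --commands '[[[0, 0, 2], 0], [[0, 0, 2], 0], [[0, 0, 2], 0], [[0, 0, 0], 0], [[0, 0, 0], 0]]'

```text
t: 35.22
ee_pos: [0.5885, 0.1221, 0.0787]
tool_rot: [2.214, 2.229, 0.0]
force: [-0.0, 0.1, -1.0]
gripper_width: 0.413
gripper_force: 40.2
```

Call:
servo_tool --commands '[[[0, 0, 1.5], 0], [[0, 0, 1.5], 0], [[0, 0, 0.5], 0], [[0, 0, 0], 0], [[0, 0, 0], 0]]'

```text
t: 35.85
ee_pos: [0.5885, 0.1221, 0.0752]
tool_rot: [2.214, 2.229, 0.0]
force: [-0.7, 0.3, 0.6]
gripper_width: 0.412
gripper_force: 40.2
```

Call:
servo_tool --commands '[[[0, 0, 0.5], 0], [[0, 0, 0], 0], [[0, 0, 0], 0]]'

```text
t: 36.22
ee_pos: [0.5885, 0.1221, 0.0747]
tool_rot: [2.214, 2.229, 0.0]
force: [0.2, -0.1, 0.3]
gripper_width: 0.415
gripper_force: 40.4
```

Call:
servo_tool --commands '[[[0, 0, 0], 0], [[0, 0, 0], 0], [[0, 0, 0], 0], [[0, 0, -40], 0], [[0, 0, -40], 0]]' --gripper 0.8

```text
t: 36.85
ee_pos: [0.5882, 0.1221, 0.1555]
tool_rot: [-2.213, -2.229, 0.001]
force: [-0.2, 0.1, 0.8]
gripper_width: 0.801
gripper_force: 0.0
```

Call:
servo_tool --commands '[[[-40, -5, 0], 0], [[-50, -5, 0], 0], [[0, 0, 0], 0], [[0, 0, 0], 0], [[0, 0, 0], 0]]'

```text
t: 37.48
ee_pos: [0.5791, 0.0329, 0.1546]
tool_rot: [-2.212, -2.23, -0.0]
force: [-0.0, -0.2, -0.2]
gripper_width: 0.798
gripper_force: 0.0
```

```bash
python3 - <<'E'
from h import *
st(); c=cap('wrist','w15'); W=cloud(c); S=W[~np.isnan(W[...,0])]
circ(S,(.588,.1217),.034,.046,.053,'d');circ(S,(.588,.1217),.03,.057,.065,'c');circ(S,(.588,.1217),.025,.079,.09,'a')
t=cap('top','top1'); im=cv2.imread('pics/w15.png')[0:200,190:400]; i2=cv2.imread('pics/top1.png')[150:210,330:400]
A=cv2.resize(im,None,fx=2,fy=2); B=cv2.resize(i2,None,fx=5,fy=5,interpolation=2); B=B[:400] if B.shape[0]>400 else cv2.copyMakeBorder(B,0,400-B.shape[0],0,0,0)
cv2.imwrite('pics/f1.png',np.hstack([A,B])[:, :800])
E
```

```text
t37.48 [579.1  32.9 154.6] [-2.212 -2.23  -0.   ] F [-0.  -0.2 -0.2] w0.798 gf0.0 q [-0.08  0.39 -0.07  1.11  0.    1.48]
d 725 centre 588.9 121.0 R 28.9 zmed 48.8 z10 47.8 z90 49.8
c 1513 centre 588.6 122.1 R 25.6 zmed 60.1 z10 59.0 z90 61.0
a 1993 centre 589.0 122.1 R 18.5 zmed 81.7 z10 79.6 z90 82.9
```

View pics/f1.png

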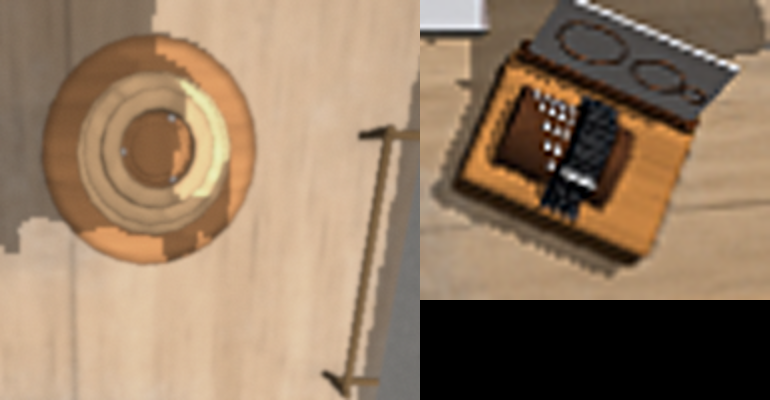

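All rings read at their stop heights (tops about 83, 61 and 50 mm) and are centred. Last check: the wheel angle from the top camera.

```bash
python3 - <<'E'
from h import *
c=cap('top'); th=-.503; xs=np.array([np.cos(th),np.sin(th),0]); ys=np.array([-np.sin(th),np.cos(th),0])
K=np.array([[c['fx'],0,c['cx']],[0,c['fy'],c['cy']],[0,0,1]])
hub=np.array([.5815,-.380,.034])
def px(a,r,y): 
    X=hub+r*(np.sin(a)*xs+np.cos(a)*np.array([0,0,1]))+y*ys
    return cv2.projectPoints(X.reshape(1,3),cv2.Rodrigues(np.array(c['R']))[0],np.array(c['t'],float),K,np.array([c['k1'],0,0,0.]))[0].ravel()
f=c['frame'].astype(int).min(2)
print('observed 361.4,185.6 / before 366.7,175')
for n in range(1,6):
    a=-.785+.393*(n-1); print(n,'line',px(a,.03,0),'dot',px(a,.0225,.0125))
p=f[178:196,352:372]; v,u=np.where(p>170); print(np.c_[u+352,v+178].tolist())
E
```

```text
observed 361.4,185.6 / before 366.7,175
1 line [360.66212594 185.56848928] dot [356.22168301 182.20474182]
2 line [362.73483411 181.4633414 ] dot [357.7471165  179.14105953]
3 line [364.59495263 177.13520757] dot [359.13163464 175.92349645]
4 line [365.9335529  173.30468596] dot [360.1500929  173.07618209]
5 line [366.54030126 170.59257185] dot [360.64325016 171.05362916]
[[355, 179], [357, 180], [356, 183], [360, 185], [362, 186], [363, 186]]
```

```bash
python3 -c "
from station import env
print(env.job_done())"
```

```text
the job is handed in; nothing more can be done
None
```

Rings a (37 mm), c (51 mm) and d (58 mm) sit level on steps 1, 3 and 4, b and e were not on the counter, the thumbwheel reads number 1, and the job is handed in; the hand-in call returned no verdict.

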